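# Press a bush home in a guarded shuttle press

### The job

A guide roller with a brass bush standing proud in its bore waits on the pulled-out shuttle of the small hand press. Push the shuttle in until it stops, only then reach down through the window in the top of the guard and press the lever all the way down so that the bush is fully home, and let the lever come back up. Pushing and pressing with shut fingers is all it takes, nothing needs gripping: lift nothing out of its place, do not touch the guard, and leave the things lying around alone.

Things in the scene. Friction and masses are not known exactly. Their poses are not given: they have to be found in the camera images.
- press: Small green hand press standing fixed on a plywood board (board top 0.196 above the work surface z = 0; the board lies across the blue tote). Origin: on the board top, straight below the ram. x: from the operator's side to the back (the lever points to -x), y: to the left, z: up. The shuttle comes out to -y. Base 222 x 124 mm, 10 mm thick, from x = -142 to 80 mm; a wing for the shuttle rails runs to y = -155 mm, x from -42 to 42 mm.
- press_guard: Fixed guard round the press: aluminium frame with clear panels, from x = -139 to 75 mm and y = -52 to 52 mm of the press, top face 125 mm above the board (rubber edging of the window to 126.5 mm). Same origin and axes as the press. The only openings are the slot in its right (-y) side for the shuttle (88 mm wide, up to 64 mm above the board) and the window in its top. It must not be touched.
- window (a point): Centre of the window in the guard's top, at the height of the upper edge of its rubber edging (126.5 mm above the board). The clear opening inside the 6 mm edging is 66 mm along the press's x and 74 mm along its y; the lever's pad lies right below it.
- lever_pad (a point): Centre of the upper face of the lever's round black pad (33 mm across), where it is pressed; moves with the lever. At rest about 10 mm below the window's upper edge, pressed right down about 34 mm below it, moving almost straight down (25 mm).
- press_lever (a joint): Lever of the press, rad: 0 up at rest, 0.17 right down at its stop. Hinge 145 mm behind the pad (+x), 100 mm above the board. A spring brings it up again when let go; pressing takes about 2 N at the pad at first and up to 10 N with the bush under the ram. It drives the ram down 50 mm per rad (8.5 mm in all); the ram's foot stands 3 mm above the proud bush.
- press_shuttle (a joint): Sliding shuttle that carries the roller, m: 0 pulled out (as at the start), 0.080 fully in at its stop with the roller under the ram. Slides along the press's +y; friction 2 N, stays where it is left.
- push_plate (a point): Centre of the outer face (looking to the press's -y) of the upright push plate at the outer end of the shuttle; moves with the shuttle. The plate is 50 mm wide along the press's x, 7 to 9 mm thick, its rounded upper edge 18.5 mm above this point; the point is 44 mm above the board. With the shuttle fully in it is 64.5 mm outside the guard's right side.
- nest (a point): Centre of the roller's seat on the shuttle, on the shuttle's upper face 18 mm above the board; a ring 6 mm high round it holds the roller.
- guide_roller: Grey grooved guide roller, 41 mm across, 26 mm high, lying loose in the nest with its bore upright. Origin: centre of its underside. It rides with the shuttle and must not be lifted out.
- flanged_bush (a joint): Brass flanged bush in the roller's bore, m pressed in: starts at 0 to 0.0015 (flange standing 6 to 4.5 mm off the roller), 0.006 fully home with the flange on the roller. It needs 14 N and stays where it is pressed.
- spare_roller: Bystander: another grey guide roller, 41 mm across, 26 mm high, at the left of the press, origin at the centre of its underside.
- oiler: Bystander: small oil bottle, 43 mm across, 152 mm high, at the left of the press, origin at the centre of its underside.
- brush: Bystander: green hand brush, 30 x 85 x 22 mm, lying at the left of the press, origin at the centre of its underside.
- hex_key_6: Bystander: black hex key, 38 x 98 x 6 mm, lying at the right of the guard, on the operator's side of the shuttle rails.
- carton_ferrule: Bystander: small carton, 50 x 70 x 35 mm, standing at the right, on the operator's side of the shuttle's outer end, origin at the centre of its underside.

How it is judged (in metres and radians):
On the way, in this order (a step that is already met when the one before it is completed fails the run):
1. the shuttle is fully in, the lever still up (value of joint press_shuttle above 0.0775 m and value of joint press_lever below 0.03 rad), for 0.2 s.
2. the lever is pressed down through the window and the bush is home (value of joint press_lever above 0.14 rad and value of joint flanged_bush above 0.005 m), for 0.1 s.
At the end, for the whole second after the job is handed in: The shuttle is in to within 3.5 mm of its stop, the bush is pressed in to within 1 mm of home, the roller lies flat in its nest (within 4 mm), and the lever is up again (within 0.02 rad) (value of joint press_shuttle above 0.0765 m and value of joint press_lever below 0.02 rad and value of joint flanged_bush above 0.005 m and horizontal distance between guide_roller and nest below 0.004 m and angle between guide_roller's own z axis and vertical below 0.08 rad and linear speed of guide_roller below 0.02 m/s); the robot touches nothing.
It fails at once if the robot touches the guard (contact force between any of the fingers, the arm and press_guard above 0.5 N).
It fails at once if the lever is pressed before the shuttle is in (value of joint press_lever above 0.05 rad and value of joint press_shuttle below 0.075 m).
It fails at once if the roller is lifted or knocked out of its nest (distance between guide_roller and nest above 0.01 m or angle between guide_roller's own z axis and vertical above 0.3 rad).
It fails at once if a thing lying around is moved or lifted (distance of any of spare_roller, oiler, brush, hex_key_6, carton_ferrule from where it was at the start of the episode above 0.015 m).
It also fails if it takes over 42 s, if anything falls off the work surface, if the arm or the gripper's body presses on something with over 40 N, if the wrist force passes 120 N, or if a joint passes its speed limit or range.

### The arm

A 6-joint arm with a two-finger parallel gripper is mounted at the origin on the work surface; the furniture and walls round the work are solid. World frame = base frame: x ahead of the robot, y to its left, z up, the work surface at z = 0. Lengths are in mm, angles in rad, forces in N, time in s.
With the tool pointing down it reaches from about 400 to 825 mm from the base axis. Payload 7 kg.
Tool frame: the origin (TCP) lies at the very end of the fingers, on their centre line; the grasp point (between the pads) lies 19 mm behind it; z points along the fingers, y is the line along which they close (so a half turn about z gives the same grasp; the last joint's range is limited). The gripper opens to 88 mm and grips with 3 to 60 N. Pads are 19 mm wide; open, the fingers measure 130 mm over their backs; the gripper's body (78 mm by 193 mm) begins 47 mm behind the grasp point.
Start: joints at [1.511, 0.359, 0.012, 0, -1.224, -0.288], TCP at [230.068, 634.558, 226.561] pointing down, gripper open.
Joint ranges: [-3.07, 3.07], [-1.43, 2.12], [-1.02, 1.25], [-3.03, 1.67], [-3.05, -0], [-3.03, 3.03]. Speed limits (rad/s): [2.39, 2.39, 3.01, 3.14, 3.14, 3.14].

### API

Orientations are given as a unit quaternion [x, y, z, w].
In Python, from plant import bot gives the robot as it stands. Calls block until the motion is done:
- bot.move_ptp(position, orientation): joint-space move of the TCP to a pose.
- bot.line_to(position, velocity=150, ori=None): straight line of the TCP; ori=None keeps the orientation; velocity is the mean speed in mm/s.
- bot.move_joints(angles): joint-space move.
- bot.move_gripper(opening, force=None): finger opening in mm; force is the grip in N (None keeps the last); returns when the fingers have stopped.
- bot.pause(seconds).
- bot.solve_ik(position, orientation): joint angles nearest the present ones, or None.
- bot.read_state(): the state.
- bot.camera(name): name is "side" or "top"; returns the picture (400x640x3 uint8, red, green, blue); there is no depth.
- bot.get_calibration(name): a dict with "fx", "fy", "cx", "cy" (pixels), "view" (4x4, takes a point from world to camera coordinates). Camera axes: x right, y up, looking along -z (the intrinsics and any distortion apply to the point x, -y, -z); pixel columns grow to the right and rows downward; lengths in mm; the calibration is good to about 2 mm. A picture is of the moment at which its call begins. get_calibration takes no time and is no camera call.
A pose or a line that the arm cannot do raises bot.Unreachable and nothing moves.
- bot.close_job(): hands the job in; it is judged then, once.
The state is a dict: "t": time; "joint_pos": joint angles; "qvel": joint speeds; "tau": joint torques, N m; "tcp_pos": TCP position; "eef_rot": TCP orientation; "contact_force": force on the tool from outside, world axes, zero at the start; "moment": the same for the moment, N m; "width": finger opening in mm; "finger_force": force on a finger pad.
Only numpy, scipy, OpenCV 4.12 (cv2) and the standard library are available. Lean on these libraries where they do the work, as an engineer would, in place of code of your own. Each camera call takes 0.05 s, during which the arm holds its last target. There are 200 camera calls.

## Working session

There is one attempt and no reset: what is moved stays moved. The work goes in short steps, each a Python script; the robot and the scene stay as the last script left them, time stands still between calls to the robot, and variables do not carry over. Pictures are saved under pics/ and viewed, at most 10 in all, crops included, and the job is handed in when it is done.

```bash
mkdir -p pics; python3 - <<'E'
from plant import bot
import cv2,numpy as np
for n in("side","top"):
    im=bot.camera(n); cv2.imwrite(f"pics/{n}0.png",im[...,::-1]); c=bot.get_calibration(n)
    print(n,{k:(np.round(v,3).tolist() if k=="view" else v) for k,v in c.items()})
s=bot.read_state();print(s["t"],s["eef_rot"],s["contact_force"])
E
```

```text
side {'fx': 432.2987173135312, 'fy': 432.2987173135312, 'cx': 324.6359571968748, 'cy': 197.62159151148754, 'view': [[-0.981, -0.191, -0.022, 515.559], [0.1, -0.601, 0.793, -298.333], [-0.165, 0.776, 0.608, -1165.586], [0.0, 0.0, 0.0, 1.0]]}
top {'fx': 418.61630089286086, 'fy': 418.61630089286086, 'cx': 315.93728151593206, 'cy': 202.73999711974486, 'view': [[-0.162, -0.987, -0.003, 67.549], [0.967, -0.16, 0.201, -563.735], [-0.198, 0.029, 0.98, -1025.531], [0.0, 0.0, 0.0, 1.0]]}
0.1 [ 9.84912045e-01 -1.73054097e-01 -3.86209306e-05  7.36475739e-04] [ 0.16850033 -0.73418039 -0.52005839]
```

View pics/side0.png

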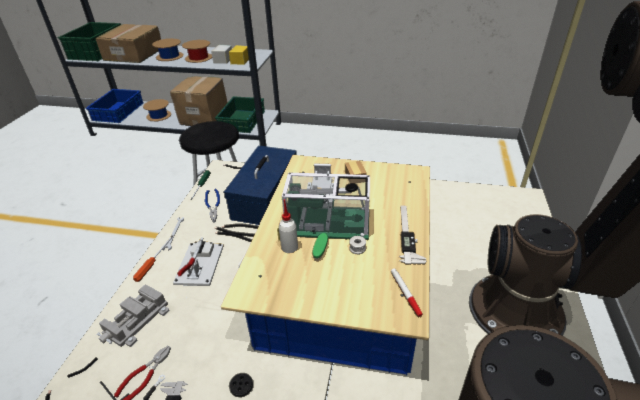

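View pics/top0.png

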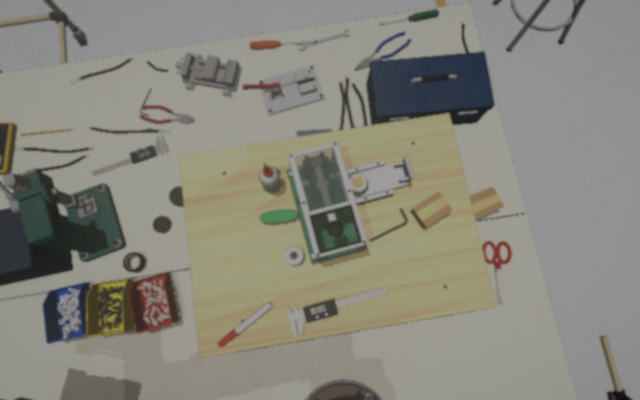

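The top view shows the press around (330,205), its shuttle out to the right with the plate near (409,172), and the carton near (431,210). Next I'll enlarge both views.

```bash
python3 - <<'E'
import cv2
a=cv2.imread("pics/top0.png")[130:280,250:450]; cv2.imwrite("pics/top0c.png",cv2.resize(a,None,fx=4,fy=4,interpolation=cv2.INTER_CUBIC))
a=cv2.imread("pics/side0.png")[150:270,260:420]; cv2.imwrite("pics/side0c.png",cv2.resize(a,None,fx=5,fy=5,interpolation=cv2.INTER_CUBIC))
E
```

```text
(no output)
```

View pics/top0c.png

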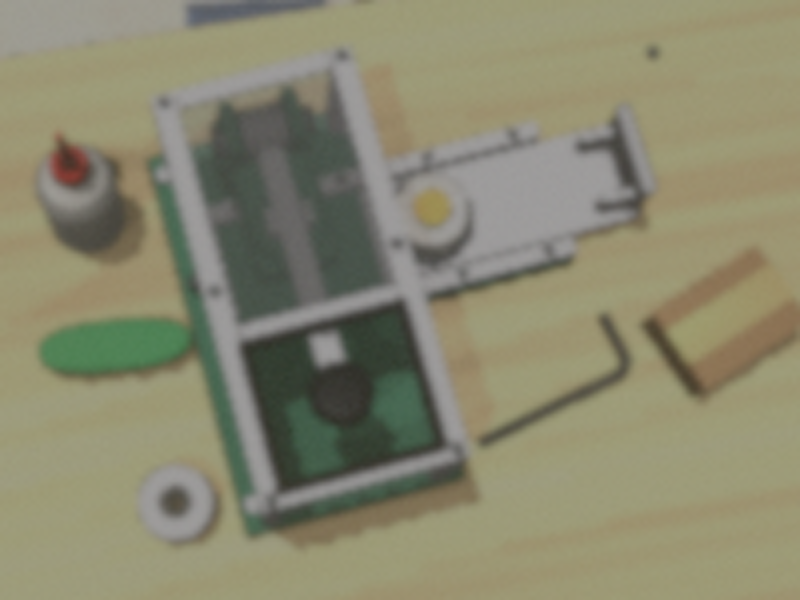

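View pics/side0c.png

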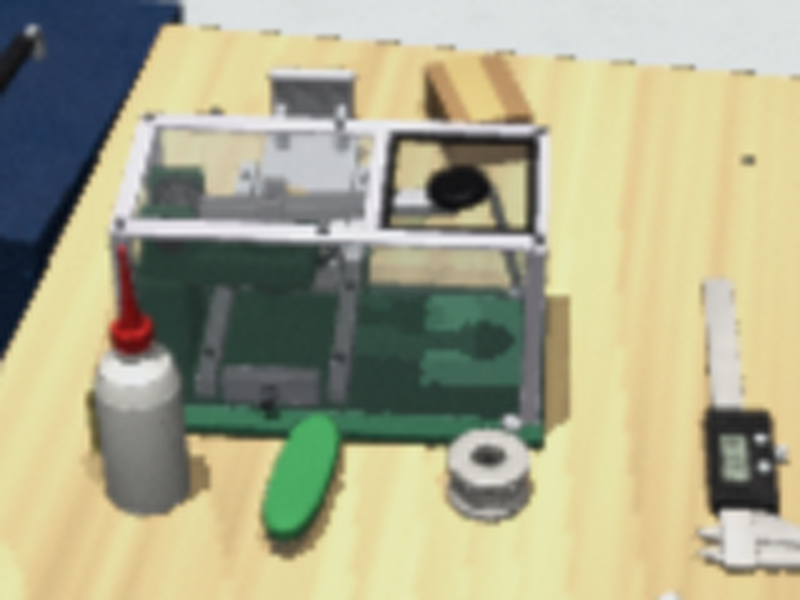

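Top crop: guard's outer corners at (155,100), (350,48), (468,455) and (250,510), pad at (343,388), plate's outer top edge from (632,104) to (655,190). Side crop: guard corners at (140,115), (550,127), (545,245) and (113,235), pad at (458,187). I'll fit the pose to these.

```bash
cat > h.py <<'E'
import numpy as np
from plant import bot
def ray(cam,px,z):
    c=bot.get_calibration(cam);V=np.array(c["view"]);R=V[:3,:3];t=V[:3,3]
    d=R.T@np.array([(px[0]-c["cx"])/c["fx"],-(px[1]-c["cy"])/c["fy"],-1.]);o=-R.T@t
    return (o+d*(z-o[2])/d[2])
T=lambda u,v:(250+u/4-.4,130+v/4-.4)
S=lambda u,v:(260+u/5-.4,150+v/5-.4)
def fit(m,w):
    m=np.array(m,float);w=np.array(w)[:,:2];mc=m.mean(0);wc=w.mean(0)
    a=m-mc;b=w-wc;th=np.arctan2((a[:,0]*b[:,1]-a[:,1]*b[:,0]).sum(),(a*b).sum())
    R=np.array([[np.cos(th),-np.sin(th)],[np.sin(th),np.cos(th)]]);o=wc-R@mc
    return th,R,o,np.linalg.norm(w-(m@R.T+o),axis=1)
E
python3 - <<'E'
from h import *
np.set_printoptions(precision=1,suppress=True)
M=[(75,52),(75,-52),(-139,-52),(-139,52)]
wt=[ray("top",T(*p),321) for p in[(155,100),(350,48),(468,455),(250,510)]]
ws=[ray("side",S(*p),321) for p in[(113,235),(140,115),(550,127),(545,245)]]
for n,w in(("top",wt),("side",ws),("both",wt+ws)):
    th,R,o,e=fit(M*(len(w)//4),w);print(n,round(th,4),o,e)
inv=lambda p:R.T@(p[:2]-o)
print("pad",*[(p,inv(p)) for p in(ray("top",T(343,388),312.5),ray("side",S(458,187),312.5))])
print("win",*[inv(ray("top",T(*p),322.5)) for p in[(250,347),(402,308),(440,440),(283,480)]])
print("winside",*[inv(ray("side",S(*p),322.5)) for p in[(393,139),(532,143),(532,232),(386,227)]])
print("plate",*[inv(ray("top",T(*p),258.5)) for p in[(632,104),(655,190)]])
print("carton top",*[inv(ray("top",T(*p),231)) for p in[(650,318),(760,250),(705,395)]])
E
```

```text
top 0.0847 [552.1 -34.9] [3.8 1.6 2.4 2.9]
side 0.1163 [552.1 -34.4] [2.  0.3 1.8 3.3]
both 0.1005 [552.1 -34.7] [4.1 1.8 1.4 4.8 3.2 1.8 0.5 4.4]
pad (array([462.7, -46.9, 312.5]), array([-90.2,  -3.2])) (array([460.3, -52.3, 312.5]), array([-93.1,  -8.3]))
win [-60.6  35.5] [-61.3 -40.4] [-127.6  -40.2] [-126.4   36.9]
winside [-58.5 -34.3] [-129.5  -35. ] [-130.8   40.1] [-60.1  40.5]
plate [  24.3 -198.4] [ -24.3 -195.7]
carton top [ -86.1 -179.5] [ -65.9 -248.6] [-133.6 -195.1]
```

The pose is origin (552,-35), yaw 0.10, with the window centre at press (-94,0). The plate comes out at y = -197, which agrees with the geometry. Now the approach, then the push along press +y with force monitoring.

```bash
cat >> h.py <<'E'
TH=0.10;O=np.array([552.1,-34.7]);RP=np.array([[np.cos(TH),-np.sin(TH)],[np.sin(TH),np.cos(TH)]])
def W(x,y,h): return [*(O+RP@np.array([x,y])),196+h]      # press frame -> world
def inP(p): return RP.T@(np.array(p[:2])-O)
def Q(a): return [np.cos(a/2),np.sin(a/2),0,0]             # tool down, tool x at yaw a
E
python3 - <<'E'
from h import *
np.set_printoptions(precision=2,suppress=True)
s=bot.read_state();p=s["tcp_pos"]
bot.move_gripper(0,20)
bot.line_to([p[0],p[1],430],250)
best=None
for a in(TH+np.pi/2,TH-np.pi/2):
    q=bot.solve_ik(W(0,-228,230),Q(a))
    if q is not None:
        c=abs(q[5]);print(a,np.array(q))
        if best is None or c<best[0]:best=(c,a)
a=best[1]
bot.move_ptp(W(0,-228,230),Q(a))
bot.line_to(W(0,-228,38),200)
bot.pause(.2);s=bot.read_state();print(a,s["t"],inP(s["tcp_pos"]),s["tcp_pos"],s["contact_force"],s["width"])
import cv2
ims=[cv2.resize(bot.camera("top")[130:280,280:480],(400,300)),cv2.resize(bot.camera("side")[110:260,240:440],(400,300))]
cv2.imwrite("pics/ap.png",np.hstack(ims)[...,::-1])
E
```

```text
1.6707963267948966 [-0.12  0.23  0.28  0.   -1.61 -2.92]
-1.4707963267948965 [-0.12  0.23  0.28  0.   -1.61  0.22]
-1.4707963267948965 7.15 [   0.44 -228.12] [ 575.31 -261.64  235.1 ] [ 0.58  0.17 -0.01] 0.2944684352360648
```

View pics/ap.png

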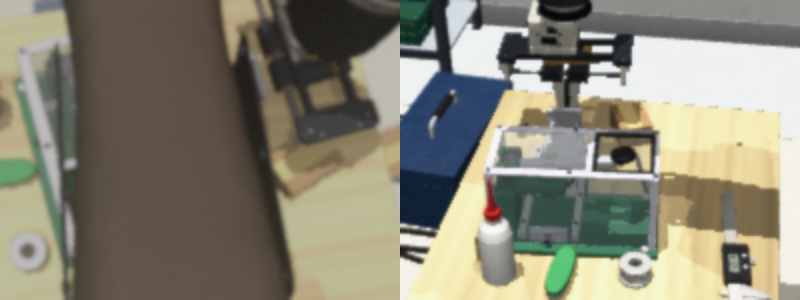

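The side half shows the shut fingers at about (565,95), centred behind the push plate at (565,118). They are clear of the carton, so I push.

```bash
python3 - <<'E'
from h import *
np.set_printoptions(precision=2,suppress=True)
ydir=RP[:,1]
f=lambda:-(np.array(bot.read_state()["contact_force"])[:2]@ydir)
f0=f()
bot.line_to(W(0,-195,38),60);print("195",f()-f0)
bot.line_to(W(0,-133,38),40);print("133",f()-f0)
y=-133
while y<-110:
    y+=1.5;bot.line_to(W(0,y,38),25);F=f()-f0;print(y,inP(bot.read_state()["tcp_pos"]),round(F,1))
    if F>9:break
bot.pause(.3);s=bot.read_state();print(s["t"],inP(s["tcp_pos"]),f()-f0)
E
```

```text
195 -0.2618130145276709
133 0.4852979012202897
-131.5 [   0.04 -131.53] 0.9
-130.0 [   0.02 -129.95] 1.9
-128.5 [  -0.   -129.54] 7.4
-127.0 [  -0.02 -129.42] 15.4
10.95 [   0.01 -129.38] 14.424655822364668
```

It hits a hard stop at y = -129.5. I'll back off, rise and check with a picture before pressing.

```bash
python3 - <<'E'
from h import *
import cv2
bot.line_to(W(0,-150,38),100)
bot.line_to(W(0,-150,200),250)
bot.move_ptp(W(-94,-150,200),Q(TH))
bot.line_to(W(-150,-150,200),200)
s=bot.read_state();print(s["t"],s["tcp_pos"],np.round(s["joint_pos"],2))
ims=[cv2.resize(bot.camera("top")[130:280,250:450],(400,300)),cv2.resize(bot.camera("side")[130:250,260:420],(400,300))]
cv2.imwrite("pics/in.png",np.hstack(ims)[...,::-1])
E
```

```text
13.9833 [ 417.4284439  -199.0073375   396.43115565] [-0.02 -0.07 -0.12  0.   -1.52  1.69]
```

View pics/in.png

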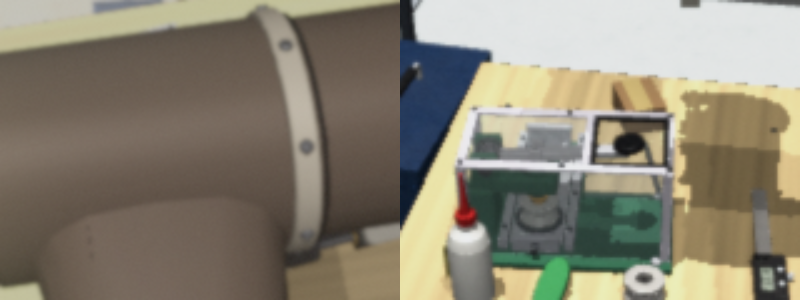

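The roller now sits inside under the ram (side half, about (538,215)) and the lever is still up. I'll go above the window and take one check look just above it.

```bash
python3 - <<'E'
from h import *
import cv2
bot.line_to(W(-94,0,200),200)
bot.line_to(W(-94,-1,132),120)
bot.pause(.2)
s=bot.read_state();print(s["t"],inP(s["tcp_pos"]),s["tcp_pos"],s["contact_force"])
a=bot.camera("side")[130:220,320:440]
cv2.imwrite("pics/win.png",cv2.resize(a,None,fx=6,fy=6,interpolation=cv2.INTER_CUBIC)[...,::-1])
E
```

```text
15.95 [-93.62577462  -0.98965614] [459.04076503 -45.03169295 328.76603951] [-0.0652119   0.03313961 -0.37695783]
```

View pics/win.png

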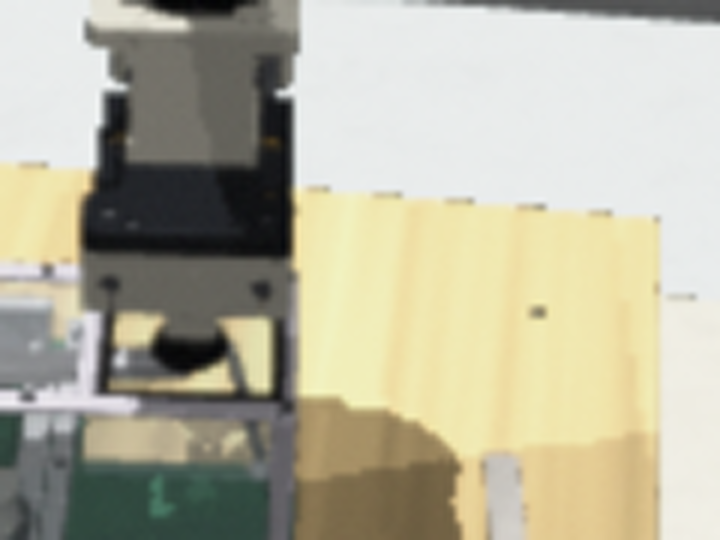

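The fingers at (190,325) are centred over the pad at (190,345) and between the window edges (columns 105 to 280). I press down with force monitoring, then release.

```bash
python3 - <<'E'
from h import *
f=lambda:bot.read_state()["contact_force"]
f0=np.array(f())
bot.line_to(W(-94,-1,112),50);print(112,np.round(f()-f0,1))
h=112
while h>86:
    h-=2;bot.line_to(W(-94,-1,h),30);F=np.array(f())-f0;print(h,round(bot.read_state()["tcp_pos"][2]-196,1),np.round(F,1))
    if F[2]>22 or np.hypot(*F[:2])>8:break
bot.pause(.4);print(np.round(f()-f0,1),bot.read_state()["t"])
E
```

```text
112 [-0.8 -1.2  1.6]
110 110.1 [-1.7 -0.2  3.9]
108 108.2 [-2.7 -0.4  4. ]
106 106.3 [-2.4 -0.7  5.9]
104 104.3 [-2.1 -0.2  5.9]
102 102.4 [-3.   0.2  6. ]
100 101.7 [-8.   2.7 14.9]
[-6.8  2.3 15.3] 18.45
```

The force step at 101.7 is where the ram should meet the bush (about 15 mm of travel), so I continue with a higher limit.

```bash
python3 - <<'E'
from h import *
f=lambda:bot.read_state()["contact_force"]
f0=np.array([0,0,-.4])
h=100
while h>84:
    h-=1.5;bot.line_to(W(-94,-1,h),30);s=bot.read_state();F=np.array(s["contact_force"])-f0;print(h,np.round(s["tcp_pos"]-np.array(W(-94,-1,0)),1),np.round(F,1))
    if F[2]>28 or np.hypot(*F[:2])>14:break
bot.pause(.3);print(np.round(f()-f0,1),bot.read_state()["t"])
E
```

```text
98.5 [  0.   -0.2 101.2] [-11.9   3.7  23.3]
97.0 [ 1.000e-01 -3.000e-01  1.008e+02] [-15.2   4.3  30.3]
[-13.9   5.   29.8] 19.25
```

It blocks at about 101 with 30 N, so this isn't the bush. I'll look.

```bash
python3 - <<'E'
from h import *
import cv2
a=bot.camera("side"); cv2.imwrite("pics/side_p.png",a[...,::-1])
a=a[150:240,290:410]
cv2.imwrite("pics/blk.png",cv2.resize(a,None,fx=6.6,fy=6.6,interpolation=cv2.INTER_CUBIC)[...,::-1])
s=bot.read_state();print(s["moment"],s["width"],s["finger_force"],s["tau"])
E
```

```text
[1.63563823e+00 5.45567113e+00 1.91854276e-04] 0.51003664690195 15.10372853851635 [ -1.41653404 -12.27771163  22.90277481   5.45494571   4.67528656
  -0.02504092]
```

View pics/blk.png

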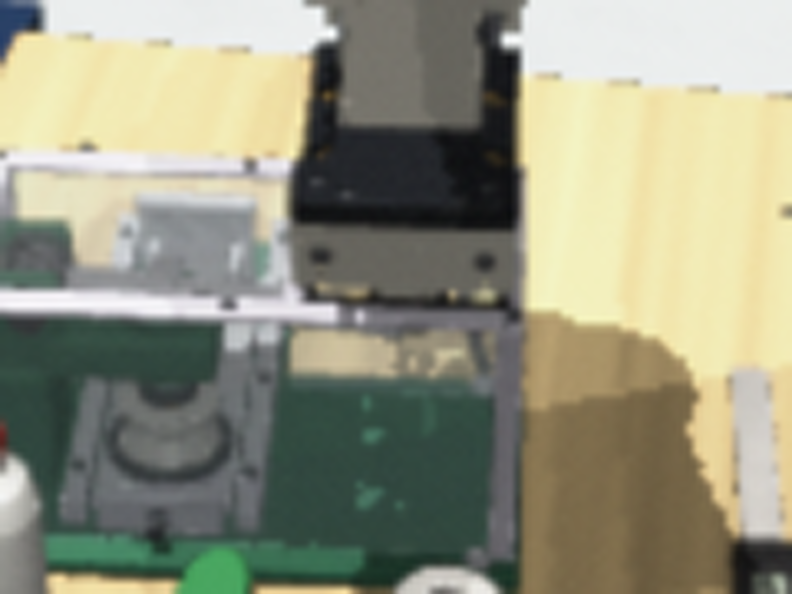

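The picture shows the ram foot on the roller at about (170,400) and the gripper body's end face in columns 295 to 520, rows 225 to 290. I'll check numerically where the body, the fingers and the roller should appear.

```bash
python3 - <<'E'
from h import *
def pr(x,y,h,cam="side"):
    c=bot.get_calibration(cam);V=np.array(c["view"]);p=V[:3,:3]@np.array(W(x,y,h))+V[:3,3]
    u=c["cx"]+c["fx"]*p[0]/-p[2];v=c["cy"]+c["fy"]*-p[1]/-p[2]
    return np.round([(u-290+.4)*6.6,(v-150+.4)*6.6]).tolist()
for n,q in dict(bodyL=[-133,96,167],bodyR=[-55,96,167],bodyL50=[-133,50,167],bodyR50=[-55,50,167],bodyL22=[-133,22,167],bodyLm=[-133,-96,167],win=[-127,37,126.5],
  ram=[0,0,50],rollerbot=[0,0,18],ring_l=[27,0,24],ring_r=[-27,0,24],rolltop=[0,0,44],rt_near=[0,20.5,44],plate=[0,-116.5,62.5],plateB=[25,-116.5,62.5],plateA=[-25,-116.5,62.5],shuttle_near=[0,52,18]).items(): print(n,pr(*q))
E
python3 - <<'E'
import cv2
a=cv2.imread("pics/side_p.png")[195:240,290:335]
b=cv2.imread("pics/side_p.png")[165:210,290:370]
import numpy as np
cv2.imwrite("pics/z.png",np.hstack([cv2.resize(a,(400,400),interpolation=cv2.INTER_CUBIC)*1.0,cv2.resize(b,(400,225),interpolation=cv2.INTER_CUBIC).repeat(1,0)[:225] if 0 else cv2.copyMakeBorder(cv2.resize(b,(400,225),interpolation=cv2.INTER_CUBIC),0,175,0,0,cv2.BORDER_CONSTANT)]).clip(0,140)*1.8)
E
```

```text
bodyL [512.0, 311.0]
bodyR [285.0, 302.0]
bodyL50 [514.0, 233.0]
bodyR50 [295.0, 225.0]
bodyL22 [515.0, 187.0]
bodyLm [519.0, 17.0]
win [494.0, 301.0]
ram [169.0, 386.0]
rollerbot [171.0, 447.0]
ring_l [104.0, 433.0]
ring_r [238.0, 439.0]
rolltop [169.0, 397.0]
rt_near [163.0, 430.0]
plate [197.0, 192.0]
plateB [139.0, 190.0]
plateA [256.0, 194.0]
shuttle_near [157.0, 533.0][ WARN:0@0.071] global loadsave.cpp:1063 imwrite_ Unsupported depth image for selected encoder is fallbacked to CV_8U.
```

View pics/z.png

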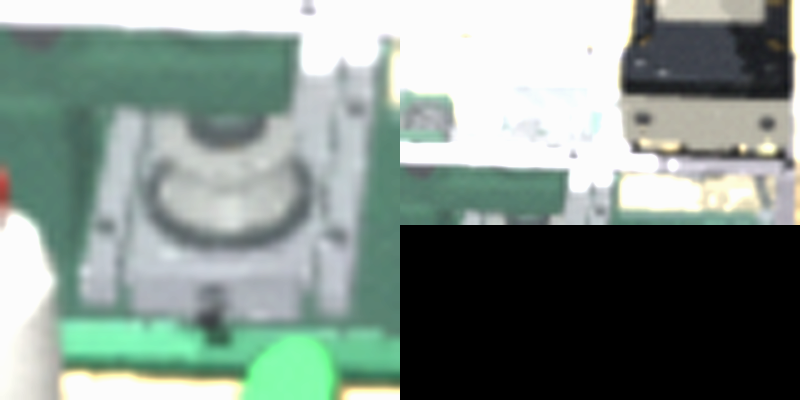

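The shuttle plate, roller and body all appear where they should. I'll lift in steps and log forces and moments to locate the contact.

```bash
python3 - <<'E'
from h import *
np.set_printoptions(precision=2,suppress=True)
def st(n):
    s=bot.read_state();print(n,round(s["t"],1),inP(s["tcp_pos"]),round(s["tcp_pos"][2]-196,1),np.array(s["contact_force"]),np.array(s["moment"]),np.array(s["tau"]),round(s["finger_force"],1))
st("now")
for h in(101,104,108,112,116,120):
    bot.line_to(W(-94,-1,h),80);bot.pause(.1);st(h)
E
```

```text
now 19.3 [-93.95  -1.26] 100.8 [-14.32   4.51  29.58] [1.64 5.46 0.  ] [ -1.42 -12.28  22.9    5.45   4.68  -0.03] 15.1
101 19.6 [-93.61  -1.12] 102.0 [-3.93  1.06 10.2 ] [ 0.24  1.5  -0.04] [ -0.18 -21.55  27.13   6.04   1.38  -0.01] 5.3
104 20.0 [-93.68  -1.05] 103.8 [ 1.45 -0.72  3.01] [-0.42 -0.43  0.  ] [  0.44 -25.38  28.73   6.1   -0.13   0.01] 1.4
108 20.4 [-93.95  -0.92] 107.9 [ 0.7  -0.03  2.11] [-0.1  -0.26  0.02] [  0.01 -25.32  29.01   6.56  -0.1    0.  ] 1.2
112 20.7 [-94.02  -0.92] 112.0 [0.73 1.05 2.92] [0.06 0.01 0.02] [ -0.19 -25.33  29.35   6.87   0.02  -0.  ] 1.1
116 21.1 [-94.04  -1.  ] 116.0 [-0.28 -0.02  1.56] [0.02 0.   0.  ] [ -0.1  -25.36  29.61   6.88   0.08   0.  ] 1.0
120 21.4 [-94.03  -1.05] 120.0 [-0.11 -0.59  2.54] [-0.09 -0.01 -0.05] [  0.05 -25.4   29.81   6.83   0.09  -0.  ] 0.8
```

Force is shared equally by both fingers, so it's a central contact. The readings of about 2 N up to h=120 are ambiguous. I'll take averaged readings, first clear of everything and then on the way down.

```bash
python3 - <<'E'
from h import *
np.set_printoptions(precision=2,suppress=True)
def avg(n=8):
    F=[];g=[]
    for _ in range(n):
        bot.pause(.02);s=bot.read_state();F.append(s["contact_force"]);g.append(s["finger_force"])
    return np.mean(F,0),np.std(F,0)[2],np.mean(g),s["tcp_pos"][2]-196,s["t"]
for h in(137,126,122,118,114,110,106,103):
    bot.line_to(W(-94,-1,h),60);print(h,*avg())
E
```

```text
137 [ 0.04  0.31 -0.35] 0.3411047508492131 0.0 136.67334595213083 21.9667
126 [-0.9   0.6   1.43] 0.35166355724510756 0.7119089090772478 126.07613450001423 22.4333
122 [-0.17 -0.33  2.03] 0.43946619178652596 0.7834632395780439 122.11580397485397 22.8167
118 [-0.17 -0.1   1.77] 0.5778363305050959 0.9079595973696647 118.02143786863843 23.2
114 [ 0.02 -0.33  2.11] 0.1875048580160572 1.0371315893594613 114.03758079488284 23.5833
110 [-0.32  0.28  2.4 ] 0.4969034983616843 1.1675787106149471 110.009220059413 23.9667
106 [-0.03  0.17  2.48] 0.7997189239994839 1.2955401808411882 106.09875892424282 24.35
103 [ 0.05 -0.2   2.85] 0.23932958500685672 1.426915185056714 103.07761589559954 24.7333
```

The pad is already in contact at 126 and free at 137. So its rest height is near 126, and the block at 101 is the lever's bottom stop, 25 mm lower. On this second descent the force at 103 is only the spring (2.9 N against about 6 N before), so the bush is home. I'll press briefly to the stop once more, retreat, check and hand in.

```bash
python3 - <<'E'
from h import *
import cv2
bot.line_to(W(-94,-1,100),30);bot.pause(.3);s=bot.read_state();print(s["contact_force"],s["tcp_pos"][2]-196)
bot.line_to(W(-94,-1,140),60)
bot.line_to(W(-94,-1,290),250);bot.pause(.3)
s=bot.read_state();print(s["t"],s["contact_force"])
a=bot.camera("side")[150:240,290:410]
cv2.imwrite("pics/end.png",cv2.resize(a,None,fx=6.6,fy=6.6,interpolation=cv2.INTER_CUBIC)[...,::-1])
E
```

```text
[-5.0133115   2.18120621 13.63477722] 101.70489091839994
27.15 [-0.34450687  0.85999     1.06991926]
```

View pics/end.png

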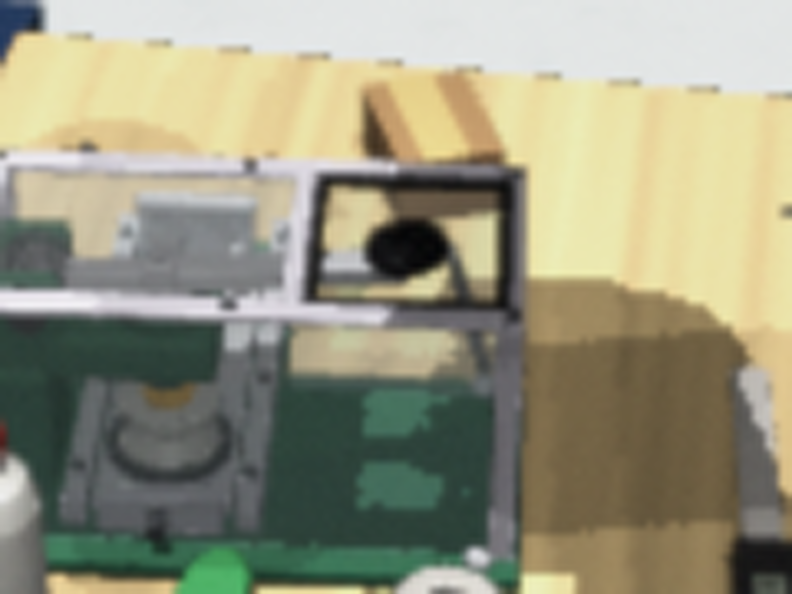

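The lever pad is up again at (405,245), the shuttle is in, and the brass flange lies on the roller at (168,398), so I hand in.

```bash
python3 -c "
from plant import bot
print(bot.close_job())"
```

```text
the job is handed in; nothing more can be done
None
```

I handed in the job at about 27 s of the 42 s allowed: the shuttle is at its stop, the lever was pressed to its stop and is back up, and in the last picture the bush flange lies flat on the roller; the hand-in gave no verdict, and I saw no sign of guard contact but could not measure it directly.

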